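# Clamp a relief panel on the carver's bench hook

### The job

With the fingertips, slide the half-carved relief panel away from the robot until its far edge sits flush along the fence of the bench hook, then push the toggle clamp's lever over and down, past its dead point, until it snaps into lock and holds the panel by itself. Nothing is to be picked up, and the mallet, gouge, wax tin and oilstone stay where they are.

Things in the scene. Friction and masses are not known exactly. Their poses are not given: they have to be found in the camera images.
- bench_hook: Board 190 (x) x 290 (y) x 18 mm thick, screwed to the bench. Origin: centre of its underside; z up; +x points to the fence, a strip 20 mm high on the board along its far edge, whose inner face is the plane x = +75 mm. The toggle clamp stands on the board's -y side: its foot flange covers x = -3 to 43, y = -119 to -43 mm; its linkage works in the vertical plane x = +20 mm.
- panel: Loose lime-wood panel 120 (x) x 140 (y) x 22 mm, about 0.24 kg, flat on the board, a carved rosette rising 9 mm near its middle. Origin: centre of its underside; +x points to its far edge. It starts 15 to 35 mm short of the fence and up to 0.12 rad askew; a push of 1 to 2 N slides it. Home, its centre is at x = +15 mm in the bench hook's frame.
- panel_near_edge (a point): Middle of the panel's near edge face (the side towards the robot), half-way up: the place to push, towards the bench hook's +x.
- panel_far_left (a point): Panel's lower far corner on the +y side; flush means that it lies at x = 75 mm in the bench hook's frame.
- panel_far_right (a point): Panel's lower far corner on the -y side; flush means that it lies at x = 75 mm in the bench hook's frame.
- handle_end (a point): Centre of the rounded outer end of the clamp's lever grip (black, round, 19 mm thick, 82 mm long). At the start the lever stands open, sloping up and outward (to the bench hook's -y), 66 degrees above level, its end 182 mm above the bench. It turns in the plane x = +20 mm, outward and down; locked, it is about level on a firm stop, with this point at (20, -211, 61) mm in the bench hook's frame.
- handle_pin (a point): Inner end of the lever: the pin that joins it to the clamp arm, 153 mm from handle_end; the line between them is the lever's axis. It moves from about (y, z) = (-79, 37) mm open to (-59, 64) mm locked in the bench hook's frame, while handle_end passes about (-127, 182), (-172, 168), (-193, 151), (-201, 131), (-206, 105), (-209, 82), (-211, 61) mm.
- clamp_arm (a joint): Angle of the clamp's arm, moved by the lever: 0 open, as at the start (arm upright, reaching 127 mm above the bench), 1.54 rad locked (arm level over the panel). The lever moves with under 2 N and stays put until handle_end is down to z = 108 mm, where the foot meets the panel; then up to 6 N, dead point near z = 80 mm, then it snaps down by itself. Short of that it springs back.
- clamp_foot: Round neoprene foot, 19 mm across, 14 mm long, under the clamp arm's end. In lock it bears on the panel at (x, y) = (20, 15) mm of the bench hook's frame, with about 22 N. Origin: centre of its lower face.
- mallet: Bystander: turned beech carver's mallet, 0.42 kg, standing on its head (88 mm across), 190 mm high. Origin: centre of its underside.
- gouge: Bystander: carving gouge lying on the bench, 222 mm long, 22 mm high. Origin: under the inner end of its handle; the blade points along +x.
- wax_tin: Bystander: round metal tin 79 mm across and 38 mm high. Origin: centre of its underside.
- oilstone: Bystander: sharpening stone in a wooden box 60 x 175 (y) x 30 mm. Origin: centre of its underside.
Things that resemble listed ones, but are neither listed nor needed, are in the scene too. What is shaped like the panel but grey is not meant.

How it is judged:
On the way, in this order (a step that is already met when the one before it is completed fails the run):
1. the panel is flush against the fence while the clamp is still open (x of each of panel_far_left, panel_far_right in the frame of bench_hook above 0.072 m and value of joint clamp_arm below 1.2 rad), for 0.2 s.
2. the lever is past its dead point and the clamp's foot bears on the panel (z of handle_end in the frame of bench_hook below 0.07 m and contact force between clamp_foot and panel above 10 N), for 0.2 s.
At the end, for the whole second after the job is handed in: Both far corners of the panel are within 3 mm of the fence, the panel lies flat and still, the clamp's lever is down in lock (the centre of its end less than 70 mm above the bench) and the clamp's foot presses on the panel with more than 10 N with the lever let go (all of step 2 and x of each of panel_far_left, panel_far_right in the frame of bench_hook above 0.072 m and angle between panel's own z axis and vertical below 0.05 rad and linear speed of panel below 0.02 m/s); the robot touches nothing.
It fails at once if the panel is lifted off the board or tipped (z of panel in the frame of bench_hook above 0.028 m or angle between panel's own z axis and vertical above 0.12 rad).
It fails at once if a bystander is moved by more than 30 mm or knocked over (distance of any of mallet, gouge, wax_tin, oilstone from where it was at the start of the episode above 0.03 m or angle between mallet's own z axis and vertical above 0.4 rad).
It also fails if it takes over 42 s, if anything falls off the work surface, if the arm or the gripper's body presses on something with over 40 N, if the wrist force passes 120 N, or if a joint passes its speed limit or range.

### The arm

A 7-joint arm with a two-finger parallel gripper is mounted at the origin on the work surface. World frame = base frame: x ahead of the robot, y to its left, z up, the work surface at z = 0. Lengths are in m, angles in rad, forces in N, time in s.
With the tool pointing down it reaches from about 0.425 to 0.925 m from the base axis. Payload 6.8 kg.
Tool frame: the origin (TCP) lies midway between the tips of the shut fingers; the grasp point (between the pads) lies 19 mm behind it; z points along the fingers, y is the line along which they close (so a half turn about z gives the same grasp; the last joint's range is limited). The gripper opens to 85 mm and grips with 20 to 120 N. Pads are 22 mm wide; open, the fingers measure 114 mm over their backs; the gripper's body (76 mm by 85 mm) begins 54 mm behind the grasp point. The pads swing forward as they close: fully open they stand 13 mm farther back than shut.
Start: joints at [-1.346, 0.477, 0.022, 1.555, -0.011, 1.109, -0.083], TCP at [0.221, 0.638, 0.231] pointing down, gripper open.
Joint ranges: [-2.96, 2.96], [-0.34, 2.1], [-1.41, 1.46], [0.24, 2.44], [-1.37, 4.51], [0.17, 1.92], [-2.96, 2.96]. Speed limits (rad/s): [2.39, 2.39, 3.14, 3.14, 3.14, 3.14, 3.14].

### API

Orientations are given as a rotation vector (axis times angle).
In Python, from bench import r gives the robot as it stands. The module is installed in compiled form; this text tells all that it offers.
- The arm moves only by the tool apply_moves, never from a script. Its argument "rows" is a list of rows, each a list of 6 numbers: the shift along the tool's x, y, z scaled (see below), then the turn, a rotation vector about the tool's x, y, z scaled (see below). A call has 1 to 5 rows; each row is the pose to reach, as a shift and turn from the pose commanded when the call began, along the tool's axes at that moment; what a row does not reach only later rows make up. The controller multiplies each number of a shift by 0.25 m and each number of a turn by 90 degrees. A row lasts 1/8 s, in which the tool goes at most 62.5 mm and 10.7 degrees, less where a joint would pass 70% of its speed; a pose out of reach is approached as far as the arm can. A call with a number of a shift or a turn outside -1 to 1 is refused whole. A call with a gripper value outside its range is refused whole. "claw" is the opening, from 0 (shut) to 1 (fully open), set as the call begins (left out, the last holds). The fingers move at their own pace and stop on an object; "newtons" is the grip in N (left out, the last holds). Time passes only in rows, so rows that repeat a pose let the fingers close. It gives the time, the measured TCP pose, the force, the opening and the grip force at its end, in the units of the state.
- r.get_obs(): the state, without advancing time (a new reading comes with each control period).
- r.grab_frame(name): name is "side" or "top" or "wrist"; returns a dict with "pixels" (400x640x3 uint8, red, green, blue), "intrinsics" (3x3 intrinsics, pixels), "eye" and "attitude" of the camera in the world. Camera axes: x right, y up, looking along -z (the intrinsics and any distortion apply to the point x, -y, -z); pixel columns grow to the right and rows downward; lengths in m; the calibration is good to about 2 mm. A picture is of the moment at which its call begins. There is no depth.
- r.hand_in(): hands the job in; it is judged then, once.
Trained networks look in a picture, given as the dict that the camera call returned (one of the last four; its "shot" number tells which), for a name from the list of things; names that differ only in an ending like _2 or _b are one class to them, and where a whole thing is asked for, a point or a joint stands for the part that bears it (a point fixed in the world has none). Each returns a list of dicts, best first, with "conf" (0 to 1); they miss things now and then, are a little off and sometimes report something else, mostly with a low value. They report only what shows in the picture. A call takes as long as a camera call. They do not tell look-alikes from the thing itself.
- r.search_frame(picture, thing): "rect" ([left, top, width, height] in pixels, round what is visible of it).
- r.outline_of(picture, thing): "pixels" (400x640 bool, what is visible of it) and "rect" ([left, top, width, height] in pixels, round what is visible of it).
- r.landmark_of(picture, thing): "point" ([column, row] in pixels: a listed point, or the origin of a listed thing).
The state is a dict: "clock": time; "joints": joint angles; "qvel": joint speeds; "tau": joint torques, N m; "tcp_pos": TCP position; "orientation": TCP orientation; "contact_force": force on the tool from outside, world axes, zero at the start; "moment": the same for the moment, N m; "grip_width": finger opening in m; "gripper_force": force on a finger pad.
Only numpy, scipy, OpenCV 4.12 (cv2) and the standard library are available. Lean on these libraries where they do the work, as an engineer would, in place of code of your own. Each camera call takes 0.05 s, during which the arm holds its last target. There are 200 camera calls.

## Working session

There is one attempt and no reset: what is moved stays moved. The work goes in short steps, Python scripts to look and compute and a tool call to move; the robot and the scene stay as the last step left them, time stands still between calls to the robot, and variables do not carry over. Pictures are saved under pics/ and viewed, at most 10 in all, crops included, and the job is handed in when it is done.

Besides the shell and the picture viewer there is one more tool, called after "Call:" as a command line: name --pt "numbers of a row" for each row, then --argument value for the rest. apply_moves: Moves the arm, as the interface text tells. Its arguments: {"type":"object","properties":{"rows":{"type":"array","items":{"type":"array","items":{"type":"number"}}},"claw":{"type":"number"},"newtons":{"type":"number"}},"required":["rows"]}

```bash
mkdir -p pics
cat > h.py <<'E'
import numpy as np, cv2
from scipy.spatial.transform import Rotation as R
from bench import r
def proj(f,P):
    P=np.atleast_2d(P); A=np.array(f["attitude"]);
    A = A if A.shape==(3,3) else R.from_rotvec(A).as_matrix() if A.size==3 else None
    c=(P-np.array(f["eye"]))@A; c=c*[1,-1,-1]
    u=c@np.array(f["intrinsics"]).T
    return u[:,:2]/u[:,2:]
def ray(f,px):
    A=np.array(f["attitude"]); A = A if A.shape==(3,3) else R.from_rotvec(A).as_matrix()
    d=np.linalg.inv(f["intrinsics"])@[px[0],px[1],1]
    return np.array(f["eye"]),A@(d*[1,-1,-1])
def onz(f,px,z):
    e,d=ray(f,px); return e+d*(z-e[2])/d[2]
def tri(obs):
    M=np.zeros((3,3));b=np.zeros(3)
    for f,px in obs:
        e,d=ray(f,px); d/=np.linalg.norm(d);Q=np.eye(3)-np.outer(d,d);M+=Q;b+=Q@e
    return np.linalg.solve(M,b)
def save(f,n,crop=None,s=1):
    im=f["pixels"][:,:,::-1]
    if crop: im=im[crop[1]:crop[3],crop[0]:crop[2]]
    cv2.imwrite(f"pics/{n}.png",cv2.resize(im,None,fx=s,fy=s,interpolation=cv2.INTER_CUBIC))
E
python3 - <<'E'
from h import *
np.set_printoptions(precision=4,suppress=True)
o=r.get_obs();print({k:np.round(v,3) for k,v in o.items()})
for n in("top","side"):
    f=r.grab_frame(n);save(f,n+"0"); print(n,{k:f[k] for k in f if k!="pixels"})
    for t in["bench_hook","panel","panel_near_edge","panel_far_left","panel_far_right","handle_end","handle_pin","clamp_foot","mallet","gouge","wax_tin","oilstone"]:
        print(t,[(np.round(d["point"],1),round(d["conf"],2)) for d in r.landmark_of(f,t)][:3])
E
```

```text
{'clock': np.float64(0.0), 'joints': array([-1.346,  0.478,  0.022,  1.556, -0.011,  1.109, -0.083]), 'qvel': array([ 0.   , -0.001, -0.001,  0.001,  0.001,  0.001,  0.   ]), 'tau': array([ -0.   , -59.644,   1.608, -28.119,   0.012,   0.009,  -0.   ]), 'tcp_pos': array([0.22 , 0.637, 0.23 ]), 'orientation': array([-0.52 , -3.098,  0.003]), 'contact_force': array([-0.251,  0.518,  0.367]), 'moment': array([ 0.003, -0.009, -0.001]), 'gripper_force': np.float64(0.0), 'grip_width': np.float64(0.085)}
top {'intrinsics': array([[429.4403,   0.    , 312.3233],
       [  0.    , 429.4403, 201.2321],
       [  0.    ,   0.    ,   1.    ]]), 'eye': array([0.4948, 0.0064, 1.4819]), 'attitude': array([ 0.0599, -0.0669, -1.5464]), 'shot': 1}
bench_hook [(array([295.1, 204.4]), 0.74), (array([193.7, 196.9]), 0.71)]
panel [(array([278.7, 210.5]), 0.96), (array([299.5, 277.4]), 0.64), (array([277.6, 130.5]), 0.58)]
panel_near_edge [(array([309.9, 288. ]), 0.9), (array([278.2, 223.6]), 0.88), (array([259.4, 139. ]), 0.87)]
panel_far_left [(array([251.1, 190.8]), 0.8), (array([272. , 277.5]), 0.65)]

[... 907 characters left out ...]
near_edge [(array([436.3, 237.9]), 0.82), (array([353.8, 261.7]), 0.81), (array([230.6, 280.4]), 0.78)]
panel_far_left [(array([204.5, 250.6]), 0.95), (array([424.2, 280.2]), 0.86), (array([307.9, 287.8]), 0.78)]
panel_far_right [(array([385.5, 243.6]), 0.85), (array([254.3, 242.7]), 0.7), (array([307.3, 241.9]), 0.68)]
handle_end [(array([310.4, 167.2]), 0.8)]
handle_pin [(array([317.1, 220. ]), 0.67)]
clamp_foot [(array([318.5, 209.2]), 0.49)]
mallet [(array([308.6, 380. ]), 0.94), (array([327.7, 264.7]), 0.51)]
gouge [(array([377.7, 145.9]), 0.62), (array([306.4, 243.7]), 0.22)]
wax_tin [(array([317.5, 223.8]), 0.72), (array([266.7, 220.8]), 0.69)]
oilstone [(array([401.6, 381. ]), 0.81)]
```

View pics/top0.png

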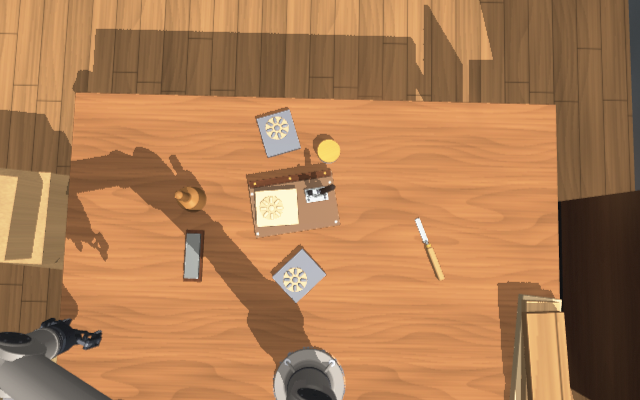

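View pics/side0.png

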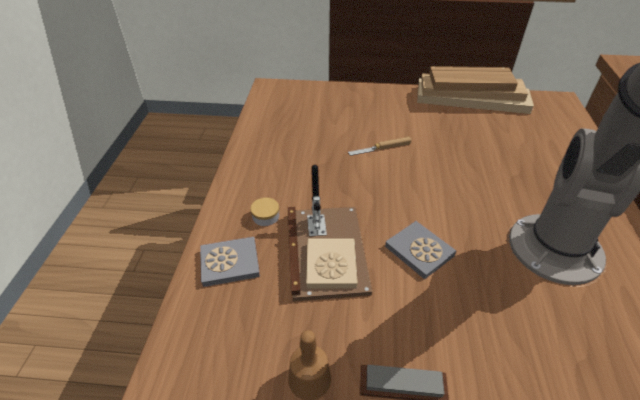

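The cream panel on the brown board, at about (276,208) in top and (331,264) in side, is the one meant. The grey panels at (278,132) and (298,275) in top are decoys. I'll confirm this in an enlarged crop.

Run:
```python
from h import *
f=r.grab_frame("top");g=r.grab_frame("side")
save(f,"topc",(240,155,350,245),6.5);save(g,"sidec",(275,155,385,305),4)
np.set_printoptions(precision=4,suppress=True)
for n,q in(("top",f),("side",g)):
    for t in("panel","bench_hook"):
        for d in r.outline_of(q,t):
            m=d["pixels"].astype(np.uint8)
            c=max(cv2.findContours(m,0,2)[0],key=cv2.contourArea)
            print(n,t,d["conf"],m.sum(),cv2.boxPoints(cv2.minAreaRect(c)).tolist(), cv2.approxPolyDP(c,4,True)[:,0].tolist())
```

```text
top panel 0.84 1530 [[254.30410766601562, 190.12319946289062], [298.0221862792969, 188.66592407226562], [299.2330627441406, 224.99221801757812], [255.51498413085938, 226.44949340820312]] [[296, 189], [256, 191], [257, 225], [298, 224]]
top panel 0.7 1453 [[271.3082580566406, 277.2087707519531], [301.8465881347656, 248.36703491210938], [326.3343811035156, 274.2952575683594], [295.7960510253906, 303.1369934082031]] [[302, 250], [273, 277], [295, 302], [324, 275]]
top bench_hook 0.81 3325 [[246.43678283691406, 181.31687927246094], [331.57733154296875, 167.7718048095703], [340.67205810546875, 224.9385528564453], [255.531494140625, 238.48362731933594]] [[331, 171], [250, 182], [256, 236], [337, 225]]
top bench_hook 0.7 1439 [[255.37057495117188, 191.18780517578125], [296.0202941894531, 188.28424072265625], [298.5685119628906, 223.95938110351562], [257.9187927246094, 226.86294555664062]] [[295, 190], [258, 191], [258, 225], [297, 224]]
side panel 0.82 2403 [[305.0, 239.0], [356.0, 239.0], [356.0, 288.0], [305.0, 288.0]] [[308, 239], [307, 287], [354, 288], [352, 240]]
side panel 0.74 2230 
[... 467 characters left out ...]
 0.66 2097 [[289.0, 330.0], [330.0, 330.0], [330.0, 399.0], [289.0, 399.0]] [[305, 330], [290, 358], [289, 387], [300, 399], [316, 399], [330, 377], [313, 333]]
side panel 0.45 4761 [[281.33294677734375, 167.0765380859375], [362.85125732421875, 161.7310791015625], [371.66259765625, 296.1040954589844], [290.144287109375, 301.4495544433594]] [[313, 165], [311, 207], [287, 208], [292, 298], [370, 295], [355, 209], [320, 206]]
side bench_hook 0.72 4604 [[280.9588317871094, 167.46469116210938], [361.1764831542969, 161.29409790039062], [371.5529479980469, 296.1882019042969], [291.3352966308594, 302.3587951660156]] [[313, 165], [311, 208], [288, 208], [292, 298], [370, 296], [353, 208], [319, 207]]
```

View pics/topc.png

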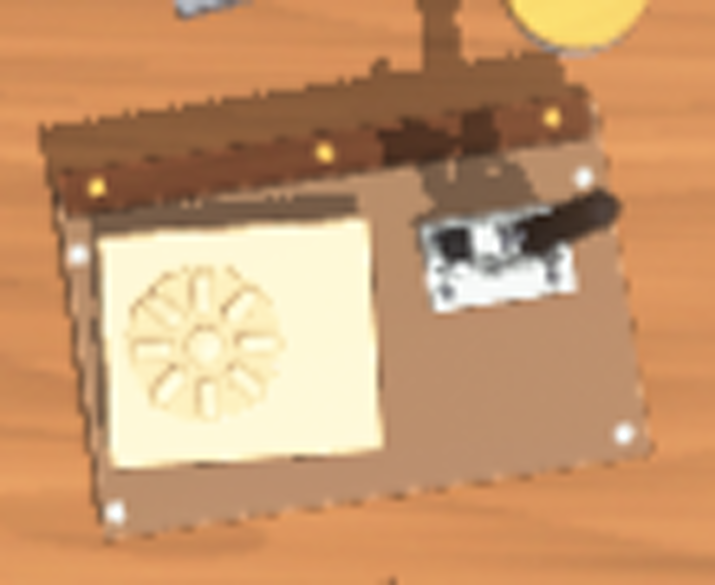

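View pics/sidec.png

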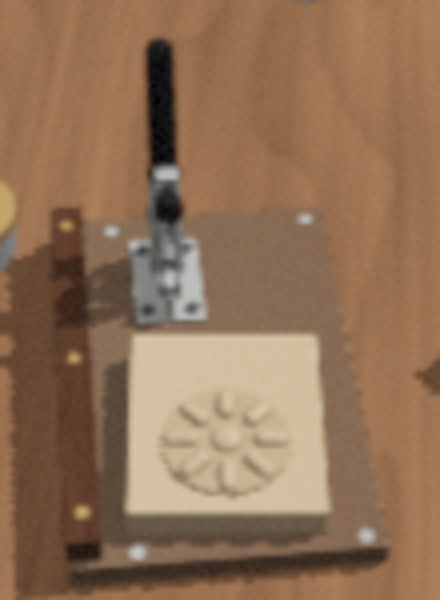

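The crops confirm it: the cream panel lies on the board short of the fence, with a gap at its far edge. The clamp lever stands up, its end at about (333,187) in top. Next I'll fit the poses from the corners.

Run:
```python
from h import *
from scipy.optimize import least_squares
np.set_printoptions(precision=4,suppress=True)
f=r.grab_frame("top");g=r.grab_frame("side")
T=lambda a:(np.array(a)+.5)/6.5-.5+[240,155]
S=lambda a:(np.array(a)+.5)/4-.5+[275,155]
hook=[(f,T((107,538)),(-.095,.145,.018)),(f,T((652,452)),(-.095,-.145,.018)),(f,T((72,213)),(.075,.145,.038)),(f,T((600,140)),(.075,-.145,.038)),
(g,S((386,549)),(-.095,.145,.018)),(g,S((325,212)),(-.095,-.145,.018)),(g,S((98,545)),(.075,.145,.038)),(g,S((80,208)),(.075,-.145,.038)),(g,S((68,548)),(.095,.145,.038)),(g,S((53,210)),(.095,-.145,.038))]
a,b,z=.06,.07,.04
pan=[(f,T((98,238)),(a,b,z)),(f,T((366,220)),(a,-b,z)),(f,T((383,447)),(-a,-b,z)),(f,T((113,468)),(-a,b,z)),
(g,S((127,513)),(a,b,z)),(g,S((132,335)),(a,-b,z)),(g,S((319,335)),(-a,-b,z)),(g,S((329,513)),(-a,b,z))]
def fit(L):
    def res(p):
        c,s=np.cos(p[2]),np.sin(p[2])
        return np.concatenate([proj(F,np.array([p[0]+c*P[0]-s*P[1],p[1]+s*P[0]+c*P[1],P[2]]))[0]-q for F,q,P in L])
    o=least_squares(res,[.52,.05,.1],loss="soft_l1");print(o.x,res(o.x).reshape(-1,2).tolist());return o.x
h=fit(hook);p=fit(pan)
def to(P):
    c,s=np.cos(h[2]),np.sin(h[2]);d=np.array(P)[:2]-h[:2];return np.array([c*d[0]+s*d[1],-s*d[0]+c*d[1]])
def fr(x,y):
    c,s=np.cos(h[2]),np.sin(h[2]);return h[:2]+[c*x-s*y,s*x+c*y]
print("panel in hook",to(p),p[2]-h[2])
he=tri([(f,T((605,207))),(g,S((159,48)))]);print("handle",he,to(he))
print("near edge push start",fr(-.11,.0),"handle in world",fr(.02,-.127),fr(.02,-.211))
for n,F in(("mallet",f),("wax_tin",f),("gouge",f)):
    d=r.landmark_of(F,n)[0]["point"];print(n,onz(F,d,0))
```

```text
[0.6008 0.0664 0.1692] [[-1.1992199693232521, 0.9537084592767826], [-0.5954847661565736, 1.7555062528744259], [-3.3539155729106653, 1.019604918811467], [0.2666631607160639, -0.06386500113799798], [0.029255403408001257, -0.5115083995974032], [-1.1495419384688148, -1.6287002760836629], [0.015737169507872295, 0.37659519882947734], [0.13860376208310754, -2.3966510081889396], [-1.1318130536515127, 0.2017940830513112], [-0.2758412073860086, -2.50471286793848]]
[0.5847 0.1227 0.0907] [[-0.4219002653296968, 0.8951800663941754], [-0.21088116476096275, 0.9071219574022109], [-0.5266612545456724, 1.495914225078593], [-0.7050056612970366, 1.078352056414559], [-0.7806889096783038, -0.3135477053966156], [-0.6431995660992698, -0.6454940694131324], [-0.9398416394969331, -0.6578183558825117], [-0.22911945066408634, -0.3386332642276102]]
panel in hook [-0.0065  0.0582] -0.0784782641198945
handle [ 0.6445 -0.0591  0.1817] [ 0.0219 -0.131 ]
near edge push start [0.4924 0.0479] handle in world [ 0.6419 -0.0554] [ 0.6561 -0.1382]
mallet [0.6188 0.4059 0.    ]
wax_tin [ 0.7888 -0.0451  0.    ]
gouge [ 0.4715 -0.4017  0.    ]
```

```bash
cat >> h.py <<'E'
H=np.array([.6008,.0664,.1692])
def hw(p):
    c,s=np.cos(H[2]),np.sin(H[2]);return np.array([H[0]+c*p[0]-s*p[1],H[1]+s*p[0]+c*p[1],p[2]])
def wh(P):
    c,s=np.cos(H[2]),np.sin(H[2]);d=np.array(P)[:2]-H[:2];return np.array([c*d[0]+s*d[1],-s*d[0]+c*d[1],P[2]])
def Rg(yaw=0):
    a=H[2]+yaw;y=np.array([-np.sin(a),np.cos(a),0]);z=np.array([0,0,-1.]);return np.column_stack([np.cross(y,z),y,z])
def row(p,yaw=0,base=None):
    o=r.get_obs();A=R.from_rotvec(o["orientation"]).as_matrix();b=o["tcp_pos"]
    s=A.T@(hw(p)-b)/.25;w=R.from_matrix(A.T@Rg(yaw)).as_rotvec()/(np.pi/2)
    return [round(float(v),3) for v in (*s,*w)]
def st():
    o=r.get_obs();print("t",o["clock"],"hook",np.round(wh(o["tcp_pos"]),4),"F",np.round(o["contact_force"],1),"q",np.round(o["joints"],2))
E
python3 -c "
from h import *
st();print(row((-.105,.058,.16)))"
```

```text
t 1.85 hook [-0.2786  0.6275  0.2313] F [-0.8 -0.4 -0.6] q [-1.35  0.48  0.02  1.56 -0.01  1.11 -0.08]
[-1.705, -1.663, 0.285, 0.0, 0.0, -0.32]
```

Call:
apply_moves --pt "-0.17 -0.17 0 0 0 -0.06" --pt "-0.34 -0.34 0 0 0 -0.13" --pt "-0.51 -0.51 0 0 0 -0.19" --pt "-0.68 -0.68 0 0 0 -0.26" --pt "-0.85 -0.84 0.1 0 0 -0.32" --claw 1

```text
clock: 2.48
tcp_pos: [0.3541, 0.3702, 0.2083]
orientation: [-0.271, 3.126, 0.006]
contact_force: [1.0, 0.3, 0.2]
grip_width: 0.0854
gripper_force: 0.0
```

```bash
python3 -c "
from h import *
st();print(row((-.105,.058,.16)))"
```

```text
t 2.475 hook [-0.192   0.341   0.2083] F [1.  0.3 0.2] q [-0.94  0.23  0.01  1.97 -0.    0.93  0.82]
[-0.343, -1.134, 0.191, 0.002, 0.002, 0.002]
```

Call:
apply_moves --pt "-0.07 -0.23 0.04 0 0 0" --pt "-0.14 -0.46 0.08 0 0 0" --pt "-0.21 -0.69 0.12 0 0 0" --pt "-0.28 -0.9 0.16 0 0 0" --pt "-0.34 -1.0 0.19 0 0 0"

```text
clock: 3.1
tcp_pos: [0.4793, 0.1354, 0.1591]
orientation: [-0.26, 3.13, -0.001]
contact_force: [-0.4, 0.7, 0.3]
grip_width: 0.0855
gripper_force: 0.0
```

```bash
python3 -c "
from h import *
st();print(row((-.105,.058,.06)))"
```

```text
t 3.1 hook [-0.1081  0.0885  0.1591] F [-0.4  0.7  0.3] q [-0.54  0.28  0.16  2.05 -0.06  0.82  1.39]
[-0.013, -0.122, 0.397, -0.0, 0.0, -0.002]
```

Call:
apply_moves --pt "-0.01 -0.12 0.2 0 0 0" --pt "-0.01 -0.12 0.4 0 0 0" --pt "-0.01 -0.12 0.55 0 0 0" --pt "-0.01 -0.12 0.58 0 0 0" --pt "-0.01 -0.12 0.58 0 0 0"

```text
clock: 3.72
tcp_pos: [0.4863, 0.1099, 0.0147]
orientation: [-0.267, 3.13, 0.0]
contact_force: [0.5, 0.1, -0.1]
grip_width: 0.0856
gripper_force: 0.0
```

```bash
python3 -c "
from h import *
st();print(row((-.062,.058,.013)))
g=r.grab_frame('side');save(g,'s2',(275,155,435,305),4)"
```

```text
t 3.725 hook [-0.1056  0.0621  0.0147] F [ 0.5  0.1 -0.1] q [-0.45  0.52  0.12  2.13 -0.13  0.49  1.51]
[-0.174, -0.017, 0.007, 0.0, 0.0, 0.0]
```

View pics/s2.png

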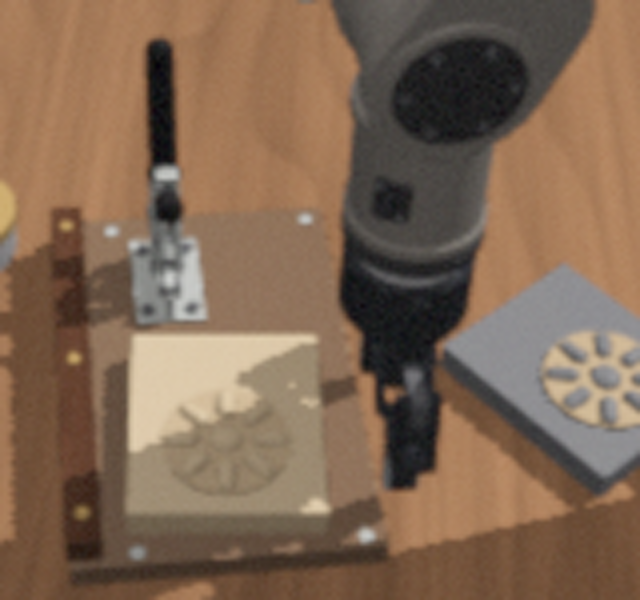

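Call:
apply_moves --pt "-0.04 0 0 0 0 0" --pt "-0.06 0 0 0 0 0" --pt "-0.08 0 0 0 0 0" --pt "-0.1 0 0 0 0 0" --pt "-0.12 0 0 0 0 0"

```text
clock: 4.4
tcp_pos: [0.5152, 0.1145, 0.014]
orientation: [0.266, -3.129, 0.001]
contact_force: [-1.5, -1.8, 0.4]
grip_width: 0.0855
gripper_force: 0.9
```

Call:
apply_moves --pt "-0.01 0 0 0 0 0" --pt "-0.02 0 0 0 0 0" --pt "-0.03 0 0 0 0 0" --pt "-0.04 0 0 0 0 0" --pt "-0.045 0 0 0 0 0"

```text
clock: 5.03
tcp_pos: [0.5267, 0.1168, 0.0142]
orientation: [-0.267, 3.13, 0.0]
contact_force: [-1.2, -0.3, 0.9]
grip_width: 0.0854
gripper_force: 0.9
```

```bash
python3 -c "
from h import *
st()
g=r.grab_frame('side');f=r.grab_frame('top')
for F in(f,g):
  for n in('panel_far_left','panel_far_right'):
    print(n,[(np.round(wh(onz(F,d['point'],.018)),3),round(d['conf'],2)) for d in r.landmark_of(F,n)])
save(g,'s3',(275,155,435,305),4)"
```

```text
t 5.025 hook [-0.0645  0.0622  0.0142] F [-1.2 -0.3  0.9] q [-0.43  0.57  0.12  2.04 -0.13  0.54  1.52]
panel_far_left [(array([0.069, 0.144, 0.018]), 0.93), (array([ 0.31 , -0.033,  0.018]), 0.86)]
panel_far_right [(array([ 0.174, -0.054,  0.018]), 0.88), (array([ 0.067, -0.008,  0.018]), 0.79), (array([-0.153, -0.012,  0.018]), 0.57)]
panel_far_left [(array([0.064, 0.13 , 0.018]), 0.82), (array([ 0.323, -0.019,  0.018]), 0.71), (array([-0.224,  0.117,  0.018]), 0.55)]
panel_far_right [(array([-0.154,  0.006,  0.018]), 0.97), (array([ 0.187, -0.022,  0.018]), 0.89), (array([0.008, 0.073, 0.018]), 0.73), (array([ 0.069, -0.011,  0.018]), 0.56)]
```

View pics/s3.png

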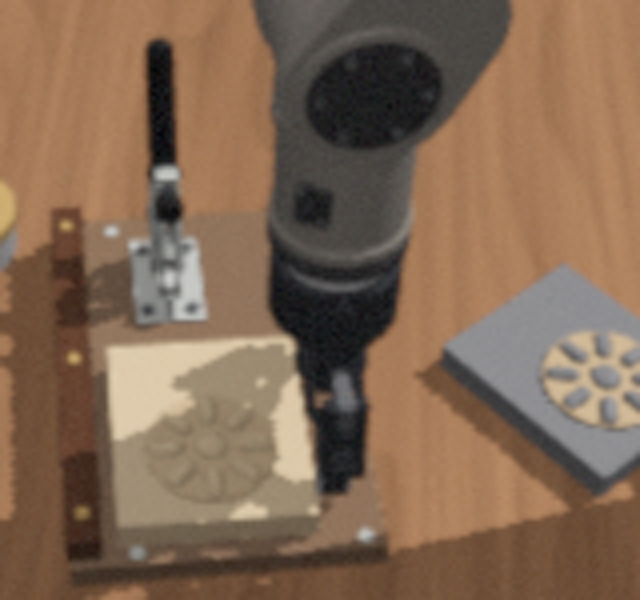

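The panel has squared up and still has about 6 mm to go. I'll keep pushing slowly until the force rises.

Call:
apply_moves --pt "-0.01 0 0 0 0 0" --pt "-0.02 0 0 0 0 0" --pt "-0.025 0 0 0 0 0" --pt "-0.03 0 0 0 0 0" --pt "-0.03 0 0 0 0 0"

```text
clock: 5.95
tcp_pos: [0.5342, 0.118, 0.0142]
orientation: [-0.266, 3.13, 0.0]
contact_force: [-1.1, -0.1, 0.4]
grip_width: 0.0853
gripper_force: 0.6
```

Call:
apply_moves --pt "-0.004 0 0 0 0 0" --pt "-0.008 0 0 0 0 0" --pt "-0.012 0 0 0 0 0"

```text
clock: 6.32
tcp_pos: [0.5353, 0.1181, 0.014]
orientation: [0.266, -3.127, 0.001]
contact_force: [-7.6, -2.2, 5.7]
grip_width: 0.0853
gripper_force: 3.9
```

Call:
apply_moves --pt "-0.004 0 0 0 0 0" --pt "-0.006 0 0 0 0 0" --pt "-0.006 0 0 0 0 0"

```text
clock: 6.7
tcp_pos: [0.5352, 0.1181, 0.0137]
orientation: [0.267, -3.124, 0.001]
contact_force: [-9.6, -2.5, 7.0]
grip_width: 0.085
gripper_force: 4.9
```

```bash
python3 -c "
from h import *
st();print(r.get_obs()['moment'])
g=r.grab_frame('side');f=r.grab_frame('top')
for F in(f,g):
  for n in('panel_far_left','panel_far_right'):
    print(n,[(np.round(wh(onz(F,d['point'],.018)),3),round(d['conf'],2)) for d in r.landmark_of(F,n)])
save(g,'s4',(275,195,385,305),5)"
```

```text
t 6.7 hook [-0.0559  0.062   0.0137] F [-9.6 -2.5  7. ] q [-0.43  0.58  0.12  2.01 -0.13  0.56  1.53]
[-0.17535175  1.9352724   0.1146203 ]
panel_far_left [(array([0.076, 0.131, 0.018]), 0.82), (array([ 0.315, -0.03 ,  0.018]), 0.55)]
panel_far_right [(array([ 0.191, -0.054,  0.018]), 0.88), (array([-0.145, -0.014,  0.018]), 0.67), (array([ 0.079, -0.01 ,  0.018]), 0.64)]
panel_far_left [(array([0.066, 0.136, 0.018]), 0.94), (array([-0.232,  0.12 ,  0.018]), 0.88), (array([ 0.322, -0.012,  0.018]), 0.85)]
panel_far_right [(array([ 0.187, -0.029,  0.018]), 0.84), (array([-0.139,  0.005,  0.018]), 0.8), (array([0.08 , 0.002, 0.018]), 0.78)]
```

View pics/s4.png

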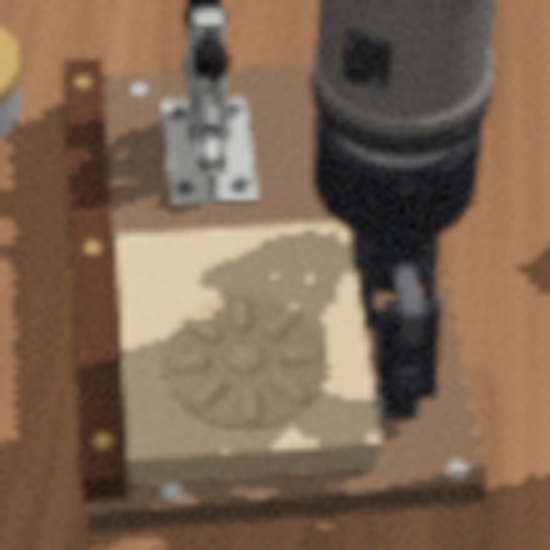

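The panel is flush: the force rose and TCP x came out as predicted. Now I'll back off, lift, shut the fingers and plan the lever path.

Call:
apply_moves --pt "0.1 0 0 0 0 0" --pt "0.1 0 -0.22 0 0 0" --pt "0.1 0 -0.45 0 0 0" --pt "0.1 0 -0.68 0 0 0" --pt "0.1 0 -0.9 0 0 0" --claw 0

```text
clock: 7.62
tcp_pos: [0.5144, 0.1146, 0.2417]
orientation: [-0.266, 3.128, 0.001]
contact_force: [0.7, 0.2, -0.2]
grip_width: 0.0002
gripper_force: 0.0
```

```bash
cat >> h.py <<'E'
from scipy.optimize import brentq
def lever(s=.035,hw_=.0145,press=.002):
    E=np.array([(-127,182),(-150,177),(-172,168),(-193,151),(-201,131),(-206,105),(-209,82),(-211,61)])/1e3
    out=[]
    for e in E:
        pin=lambda a:np.array([-.0551,.0402])+.0241*np.array([np.cos(a),np.sin(a)])
        a=np.linspace(np.radians(192),np.radians(92),400)
        d=[abs(np.linalg.norm(pin(x)-e)-.153) for x in a]
        p=pin(a[int(np.argmin(d))]);u=(e-p)/np.linalg.norm(e-p);n=np.array([u[1],-u[0]])
        c=e-u*s+n*(.0095-press);out.append((.02,c[0]+hw_,c[1]))
    return np.array(out)
E
python3 -c "
from h import *
st();print(np.round(lever(),3));print(row((.02,-.06,.235)));print(row((.02,-.065,.15)))"
```

```text
t 7.625 hook [-0.077   0.062   0.2417] F [ 0.7  0.2 -0.2] q [-0.5   0.22  0.19  1.91 -0.05  1.01  1.45]
[[ 0.02  -0.094  0.151]
 [ 0.02  -0.113  0.149]
 [ 0.02  -0.13   0.145]
 [ 0.02  -0.147  0.134]
 [ 0.02  -0.152  0.122]
 [ 0.02  -0.156  0.103]
 [ 0.02  -0.159  0.085]
 [ 0.02  -0.162  0.069]]
[-0.388, -0.488, 0.028, 0.0, 0.002, 0.0]
[-0.387, -0.509, 0.368, 0.0, 0.002, 0.0]
```

Call:
apply_moves --pt "-0.13 -0.17 0 0 0 0" --pt "-0.26 -0.34 0 0 0 0" --pt "-0.385 -0.5 0.02 0 0 0" --pt "-0.385 -0.5 0.02 0 0 0" --pt "-0.385 -0.5 0.2 0 0 0"

```text
clock: 8.25
tcp_pos: [0.6331, 0.0076, 0.192]
orientation: [-0.265, 3.122, 0.001]
contact_force: [0.5, 0.5, -0.1]
grip_width: -0.0
gripper_force: 0.0
```

```bash
python3 -c "
from h import *
st();print(row((.02,-.07,.152)));g=r.grab_frame('side');save(g,'s5',(265,105,405,255),4)"
```

```text
t 8.25 hook [ 0.0219 -0.0634  0.192 ] F [ 0.5  0.5 -0.1] q [-0.3   0.45  0.25  1.72 -0.13  0.98  1.74]
[0.009, -0.026, 0.16, -0.0, 0.006, -0.0]
```

View pics/s5.png

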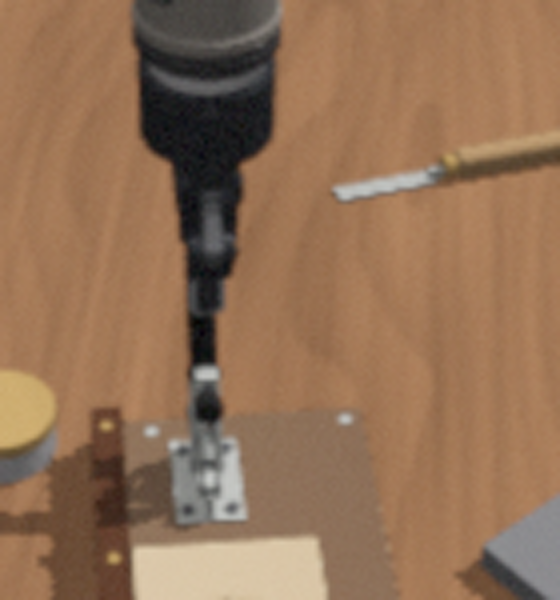

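Call:
apply_moves --pt "0 0 0.16 0 0 0" --pt "0 -0.03 0.164 0 0 0" --pt "0 -0.08 0.164 0 0 0" --pt "0 -0.12 0.164 0 0 0" --pt "0 -0.15 0.167 0 0 0"

```text
clock: 8.93
tcp_pos: [0.6371, -0.0303, 0.1491]
orientation: [-0.265, 3.128, 0.0]
contact_force: [-0.6, 0.6, 2.4]
grip_width: -0.0002
gripper_force: 1.0
```

```bash
python3 -c "
from h import *
st()
for p in lever()[1:]: print(row((.021,p[1],p[2])))
f=r.grab_frame('top');g=r.grab_frame('side')
for F in (f,g): print([(d['point'],d['conf']) for d in r.landmark_of(F,'handle_end')])
save(g,'s6',(265,105,405,255),4)"
```

```text
t 8.925 hook [ 0.0195 -0.1015  0.1491] F [-0.6  0.6  2.4] q [-0.23  0.51  0.24  1.74 -0.15  0.91  1.82]
[-0.006, -0.045, -0.002, 0.0, 0.002, -0.0]
[-0.006, -0.115, 0.016, 0.0, 0.002, -0.0]
[-0.006, -0.181, 0.059, 0.0, 0.002, -0.0]
[-0.006, -0.202, 0.108, 0.0, 0.002, -0.0]
[-0.006, -0.217, 0.185, 0.0, 0.002, -0.0]
[-0.005, -0.23, 0.255, 0.0, 0.002, -0.0]
[-0.005, -0.241, 0.319, 0.0, 0.002, -0.0]
[]
[]
```

View pics/s6.png

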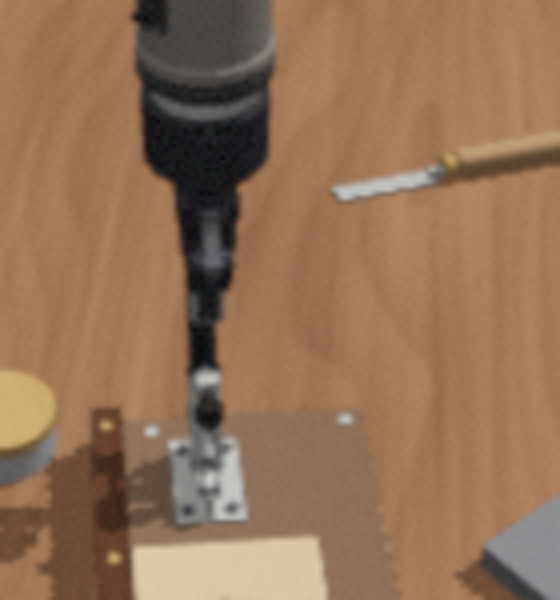

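Call:
apply_moves --pt "-0.006 -0.045 0 0 0 0" --pt "-0.006 -0.08 0.01 0 0 0" --pt "-0.006 -0.115 0.016 0 0 0" --pt "-0.006 -0.15 0.038 0 0 0" --pt "-0.006 -0.181 0.059 0 0 0"

```text
clock: 9.75
tcp_pos: [0.6457, -0.0747, 0.1327]
orientation: [-0.266, 3.129, -0.0]
contact_force: [0.8, 2.1, 1.5]
grip_width: 0.0005
gripper_force: 1.3
```

```bash
python3 -c "
from h import *
st()
for p in lever()[4:]: print(row((.021,p[1],p[2])))
f=r.grab_frame('top');g=r.grab_frame('side')
for F in (f,g): print([(d['point'],d['conf']) for d in r.landmark_of(F,'handle_end')])
save(g,'s7',(265,105,405,255),4)"
```

```text
t 9.75 hook [ 0.0205 -0.1466  0.1327] F [0.8 2.1 1.5] q [-0.16  0.54  0.24  1.72 -0.16  0.9   1.89]
[-0.002, -0.021, 0.042, -0.0, 0.001, 0.0]
[-0.002, -0.037, 0.119, -0.0, 0.001, 0.0]
[-0.002, -0.049, 0.189, -0.0, 0.001, 0.0]
[-0.002, -0.06, 0.254, -0.0, 0.001, 0.0]
[]
[]
```

View pics/s7.png

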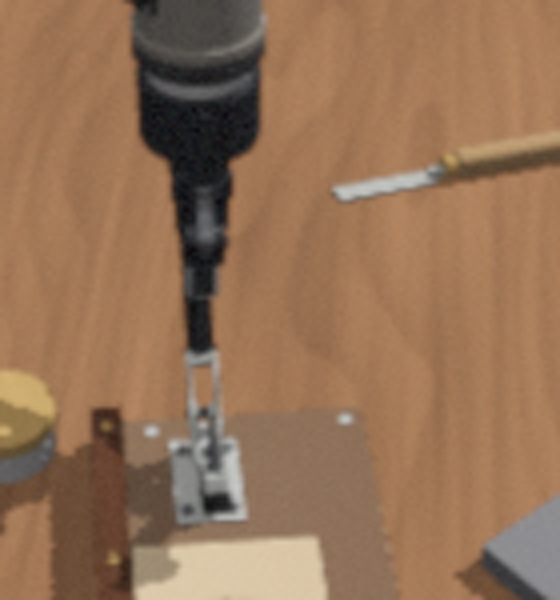

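The arm is swinging over and the lever is following. I'll continue down through the dead point.

Call:
apply_moves --pt "0 -0.012 0.02 0 0 0" --pt "0 -0.021 0.042 0 0 0" --pt "0 -0.029 0.08 0 0 0" --pt "0 -0.037 0.12 0 0 0" --pt "0 -0.037 0.12 0 0 0"

```text
clock: 10.58
tcp_pos: [0.6464, -0.083, 0.1017]
orientation: [0.266, -3.129, -0.0]
contact_force: [-0.5, 1.0, 1.4]
grip_width: 0.0002
gripper_force: 0.9
```

Call:
apply_moves --pt "0 -0.004 0.025 0 0 0" --pt "0 -0.008 0.05 0 0 0" --pt "0 -0.012 0.08 0 0 0" --pt "0 -0.016 0.105 0 0 0" --pt "0 -0.02 0.13 0 0 0"

```text
clock: 11.2
tcp_pos: [0.6476, -0.0875, 0.07]
orientation: [0.267, -3.13, -0.001]
contact_force: [-6.0, 0.8, 19.2]
grip_width: 0.0
gripper_force: 9.8
```

```bash
python3 -c "
from h import *
st()
print(row((.021,-.162,.067)))"
```

```text
t 11.2 hook [ 0.0202 -0.1596  0.07  ] F [-6.   0.8 19.2] q [-0.12  0.63  0.22  1.74 -0.18  0.79  1.93]
[-0.003, -0.009, 0.012, 0.0, -0.0, 0.001]
```

The force rose to 19 N at the expected stop, so the lever should be locked. I'll retreat upward and check.

Call:
apply_moves --pt "0 0 -0.02 0 0 0" --pt "0 0 -0.15 0 0 0" --pt "0 0 -0.35 0 0 0" --pt "0 0 -0.6 0 0 0" --pt "0.2 0 -0.8 0 0 0"

```text
clock: 11.82
tcp_pos: [0.6064, -0.0941, 0.267]
orientation: [-0.27, 3.126, -0.001]
contact_force: [-0.0, -0.3, 0.6]
grip_width: 0.0
gripper_force: 0.0
```

Call:
apply_moves --pt "0.2 0 0 0 0 0" --pt "0.4 0 0 0 0 0" --pt "0.4 0 0 0 0 0" --pt "0.4 0 0 0 0 0"

```text
clock: 12.32
tcp_pos: [0.5061, -0.1119, 0.2647]
orientation: [-0.267, 3.129, 0.0]
contact_force: [-0.1, -0.2, -0.5]
grip_width: -0.0002
gripper_force: 0.0
```

```bash
python3 -c "
from h import *
st()
f=r.grab_frame('top');g=r.grab_frame('side')
for n,z in(('panel_far_left',.018),('panel_far_right',.018),('handle_end',.061),('handle_pin',.064),('clamp_foot',.04)):
  P=hw({'panel_far_left':(.075,.128,.018),'panel_far_right':(.075,-.012,.018),'handle_end':(.02,-.211,.061),'handle_pin':(.02,-.059,.064),'clamp_foot':(.02,.015,.04)}[n])
  for F in(f,g): print(n,'expect px',np.round(proj(F,P)[0],1),[(np.round(d['point'],1).tolist(),round(d['conf'],2)) for d in r.landmark_of(F,n)])
"
```

```text
t 12.325 hook [-0.1233 -0.1598  0.2647] F [-0.1 -0.2 -0.5] q [-0.16  0.18  0.29  1.9  -0.06  1.06  1.9 ]
panel_far_left expect px [253.1 188.3] [([272.8, 276.3], 0.9), ([249.5, 187.8], 0.8), ([289.7, 112.2], 0.64)]
panel_far_left expect px [299.2 290.1] [([301.0, 290.8], 0.93), ([200.7, 251.3], 0.83), ([426.9, 279.9], 0.76), ([319.6, 221.8], 0.53)]
panel_far_right expect px [293.5 182.4] [([293.2, 181.9], 0.8), ([302.8, 248.9], 0.74), ([300.5, 150.8], 0.65)]
panel_far_right expect px [296.9 245.2] [([255.5, 240.6], 0.72), ([382.5, 243.8], 0.59), ([297.3, 246.5], 0.57)]
handle_end expect px [354.6 188.5] [([355.6, 185.0], 0.49)]
handle_end expect px [312.8 181.5] [([263.6, 216.2], 0.72), ([311.7, 183.2], 0.52)]
handle_pin expect px [309.4 195. ] [([310.4, 196.8], 0.68)]
handle_pin expect px [316.5 218.8] [([320.2, 221.3], 0.76), ([402.3, 381.8], 0.62)]
clamp_foot expect px [287.7 198.8] [([330.0, 151.5], 0.74)]
clamp_foot expect px [318.7 246.3] []
```

```bash
python3 -c "
from h import *
print(r.hand_in())"
```

```text
the job is handed in; nothing more can be done
None
```

I slid the panel up to the fence and pushed the lever down to its stop. After I let go, the camera checks put the lever end and the panel's far corners within about 4 pixels of their locked and flush positions. I couldn't measure the foot's pressure directly. The job was handed in at about 12 s, and the hand-in returned no verdict.

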